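Hold a derailleur cage wound forward on its stop

ROBOT

A 7-joint arm with a two-finger parallel gripper is mounted at the origin on the work surface. World frame = base frame: x ahead of the robot, y to its left, z up, the work surface at z = 0. Lengths are in m, angles in rad, forces in N, time in s.
With the tool pointing down it reaches from about 0.4 to 0.85 m from the base axis. Payload 10.4 kg.
Tool frame: the origin (TCP) lies midway between the tips of the shut fingers; the grasp point (between the pads) lies 19 mm behind it (manip.tcp_to_grasp is the distance from the TCP to the grasp point, in m); x points along the fingers, y is the direction in which the jaws open and shut, and the axes are right-handed (so a half turn about x gives the same grasp; the last joint's range is limited). The gripper opens to 85 mm and grips with 20 to 120 N. Pads are 22 mm wide; open, the fingers measure 114 mm over their backs; the gripper's body (76 mm by 85 mm) begins 54 mm behind the grasp point. The pads swing forward as they close: fully open they stand 13 mm farther back than shut.
Start: joints at [1.079, 0.332, -0.065, 1.46, 0.022, 1.35, -0.088], TCP at [0.282, -0.558, 0.231] pointing down, gripper open.
Joint ranges: [-2.6, 2.6], [-0.5, 2.12], [-1.47, 1.34], [0.16, 2.42], [-1.27, 4.41], [0.06, 2.06], [-2.6, 2.6]. Speed limits (rad/s): [2.22, 2.22, 2.79, 2.79, 3.14, 3.14, 3.14].

INTERFACE

Orientations are given as a unit quaternion [x, y, z, w].
In Python, from workcell import monitor, viewer, manip gives the robot as it stands. The module is installed in compiled form; this text tells all that it offers.
- The arm moves only by the tool send_rows, never from a script. Its arguments are lists of equal length, an entry for each row: "grip": the closure in counts, from 0 (fully open) to 255 (shut); "offset": the shift along the tool's x, y, z in mm, a list of three; "twist": the turn about the tool's x in degrees. In form: {"grip": [grip, ...], "offset": [[tx, ty, tz], ...], "twist": [twist, ...]}. A call has exactly 5 rows; each row is the pose to reach, as a shift and turn from the pose commanded when the call began, along the tool's axes at that moment; what a row does not reach only later rows make up. A row lasts 1/12 s, in which the tool goes at most 41.7 mm and 7.16 degrees, less where a joint would pass 70% of its speed; a pose out of reach is approached as far as the arm can. A call with a gripper value outside its range is refused whole. The fingers move at their own pace and stop on an object; "newtons" is the grip in N (left out, the last holds). Time passes only in rows, so rows that repeat a pose let the fingers close, or fill a call up. It gives the time, the measured TCP pose, the force and the opening at its end, in the units of the state.
- monitor.get_obs(): the state, without advancing time (a new reading comes with each control period).
- viewer.camera(name): name is "side" or "top"; returns (picture, depth): 384x512x3 uint8, blue, green, red; 384x512 float32, m along the optical axis (not along the pixel's ray), 0 where there is no reading.
- viewer.camera_model(name): a dict with "camera_matrix" (3x3 intrinsics, pixels), "R" (3x3) and "t" (3): a world point X has camera coordinates R X + t. Camera axes: x right, y down, z forward; pixel columns grow to the right and rows downward; lengths in m; the calibration is good to about 2 mm. A picture is of the moment at which its call begins. camera_model takes no time and is no camera call.
- manip.hand_in(): hands the job in, once; it reports no verdict.
Trained networks look in the newest picture that a camera, given by its name, has taken for a name from the list of things; names that differ only in an ending like _2 or _b are one class to them, and where a whole thing is asked for, a point or a joint stands for the part that bears it (a point fixed in the world has none). Each returns a list of dicts, best first, with "score" (0 to 1); they miss things now and then, are a little off and sometimes report something else, mostly with a low value. They report only what shows in the picture. A call takes as long as a camera call.
- viewer.recognise(target, camera): "box" ([left, top, width, height] in pixels, round what is visible of it).
- viewer.regions_of(target, camera): "region" (384x512 bool, what is visible of it) and "box" ([left, top, width, height] in pixels, round what is visible of it).
- viewer.spot_point(target, camera): "position" ([column, row] in pixels: a listed point, or the origin of a listed thing).
The state is a dict: "clock": time; "joint_pos": joint angles; "joint_velocities": joint speeds; "tau": joint torques, N m; "position": TCP position; "ee_rot": TCP orientation; "ft_force": force on the tool from outside, world axes, zero at the start; "torque": the same for the moment, N m; "grip_width": opening from 0.0 (shut) to 1.0 (fully open).
Only numpy, scipy, OpenCV 4.12 (cv2) and the standard library are available. Lean on these libraries where they do the work, as an engineer would, in place of code of your own. Each camera call takes 0.05 s, during which the arm holds its last target.

TASK

The bicycle frame lies on the bench, drive side up, and I am about to thread the chain through its rear derailleur. Wind the derailleur's cage arm forward against its spring, towards the front of the bicycle, until you feel it come solidly up against its stop, without letting it fly back on the way and without forcing it on so hard that the derailleur's pivot body is dragged off its seat on the hanger. Finish holding the cage there, still pressed to the stop with the fingers, and leave the other things on the bench where they lie.

Things in the scene. Friction and masses are not known exactly. Their poses are not given: they have to be found in the camera images.
- frame: Grey bicycle frame for 20-inch wheels, no wheels, fixed level on timber offcuts, drive side (chainring, crank, derailleur) up. Origin on the bench under the rear axle slots; x to the bicycle's front, y to its top (saddle side), z up. Tubes and crank stay below 180 mm. Within 250 mm of the origin nothing of it but the derailleur lies behind x = -25 mm or below y = -40 mm.
- hanger_bolt (a point): Top of the bolt that fixes the derailleur's pivot body to the hanger, the small plate below the right rear axle slot; at (-8, -28) mm in the frame's x, y, and 200 mm above the bench; nothing on the derailleur stands above 203 mm.
- body_swing (a joint): Swing of the derailleur's pivot body about the hanger bolt (rad), anticlockwise from above as the cage winds. 0: seated on the hanger tab by a strong spring, as it must stay. About 2.7 N m about the bolt (some 18 N forward at the tension wheel with the cage on its stop) lifts it off the tab; beyond that it gives at only 3 N m per rad.
- pivot_body (a point): Top of the round knuckle (33 mm across, 26 mm tall, dark) of the derailleur's pivot body that houses the cage spring, on the cage's pivot axis, 189 mm above the bench, 18 mm forward of and 52 mm below (in the bicycle's sense) the hanger bolt.
- cage: The derailleur's cage arm: two aluminium plates, up to 30 mm wide, with two black toothed jockey wheels between them, 143 to 163 mm above the bench in all. Origin at bench level (z = 0) on the vertical pivot axis; x points along the arm to the tension wheel, z up. It swings level.
- cage_pivot (a point): Point on the cage's pivot axis, at the mid height of the wheels, 153 mm above the bench. A guide wheel and the knuckle of the pivot body sit round it.
- tension_wheel (a point): Centre of the tension wheel, the jockey wheel at the free end of the cage arm, 88 mm from the pivot axis, 153 mm above the bench; 46 mm across the teeth (solid to 41 mm), 9 mm thick, between plates 25 mm wide here (143 to 163 mm above the bench in all). Solid with the cage. Clear space beside, under and above it.
- cage_wind (a joint): Angle of the cage about its pivot (rad), relative to the pivot body. 0: sprung back at rest, the arm pointing to the bicycle's rear, 15 degrees below straight back; grows anticlockwise from above as it is wound down and forward. The forward stop, hidden in the knuckle, is at 1.75. At the tension wheel the spring takes 3.2 N to start, 6.8 N at the stop; let go, the cage flies back.
- cog: Loose steel sprocket cluster, 94 mm across, 22 mm tall; bystander. Origin under its centre.
- tin: Round bare-metal grease tin, 79 mm across, 48 mm tall; bystander. Origin under its centre.
- pedal: Black pedal, 72 x 86 x 24 mm with its spindle; bystander. Origin under its centre.
- screwdriver: Screwdriver with black handle, 210 mm long; bystander. Origin under its middle.
- adjustable: Adjustable spanner with black grip, 245 mm long; bystander. Origin under its middle.
- file: Flat file with a wooden handle, 300 mm long; bystander. Origin under its middle.
- spray: Bare aluminium spray can with white cap, 66 mm across, 190 mm tall; bystander. Origin under its centre.

How it is judged:
On the way, in this order (a step that is already met when the one before it is completed fails the run):
1. the fingers have taken the cage and wound it off its rest (value of joint cage_wind above 0.5 rad and contact force between the fingers and cage above 1 N), for 0.1 s.
2. the cage is wound forward on to its stop, the pivot body still seated (value of joint cage_wind above 1.7 rad and contact force between the fingers and cage above 2 N and value of joint body_swing below 0.03 rad), for 0.5 s.
At the end, for the whole second after the job is handed in: Through the last second the fingers hold the cage still against its forward stop (within 0.05 rad of it, about 4 mm at the tension wheel) with more than 2 N on it and nothing else propping it; the pivot body is seated on the hanger tab (within 0.03 rad) and no bystander has moved 30 mm (all of step 2 and velocity of joint cage_wind between -0.1 and 0.1 rad/s and contact force between cage and cog below 0.2 N and contact force between cage and tin below 0.2 N and contact force between cage and pedal below 0.2 N and contact force between cage and screwdriver below 0.2 N and contact force between cage and adjustable below 0.2 N and contact force between cage and file below 0.2 N and contact force between cage and spray below 0.2 N and distance of each of cog, tin, pedal, screwdriver, adjustable, file, spray from where it was at the start of the episode below 0.03 m); the arm keeps its last pose, push and grip.
It fails at once if the cage is forced on past its stop so that the pivot body is dragged off the hanger tab (by more than 0.1 rad, about 14 mm at the tension wheel) (value of joint body_swing above 0.1 rad).
It fails at once if the cage, once wound, slips and flies back (value of joint cage_wind above 0.3 rad and velocity of joint cage_wind below -4 rad/s).
It fails at once if a bystander is shoved by more than 30 mm (distance of any of cog, tin, pedal, screwdriver, adjustable, file, spray from where it was at the start of the episode above 0.03 m).
It also fails if it takes over 45 s, if anything falls off the work surface, if the arm or the gripper's body presses on something with over 40 N, if the wrist force passes 120 N, or if a joint passes its speed limit or range.

## Working session

There is one attempt and no reset: what is moved stays moved. The work goes in short steps, Python scripts to look and compute and a tool call to move; the robot and the scene stay as the last step left them, time stands still between calls to the robot, and variables do not carry over. Pictures are saved under pics/ and viewed, and the job is handed in when it is done.

Besides the shell and the picture viewer there is one more tool, called as name([rows], argument=value, ...), one row to a line, values as JSON. send_rows: Moves the arm, as the interface text tells. Its arguments: {"type":"object","properties":{"grip":{"type":"array","items":{"type":"number"}},"offset":{"type":"array","items":{"type":"array","items":{"type":"number"}}},"twist":{"type":"array","items":{"type":"number"}},"newtons":{"type":"number"}},"required":["grip","offset","twist"]}

```bash
mkdir -p pics; cat > h.py <<'E'
import numpy as np,cv2
from workcell import monitor,viewer,manip
def cam(n):
    m=viewer.camera_model(n);return np.array(m["camera_matrix"]),np.array(m["R"]),np.array(m["t"]).ravel()
def ray_z(n,px,z):
    K,R,t=cam(n);d=R.T@(np.linalg.inv(K)@[px[0],px[1],1]);c=-R.T@t
    return c+d*(z-c[2])/d[2]
def proj(n,X):
    K,R,t=cam(n);p=K@(R@np.array(X)+t);return p[:2]/p[2]
E
python3 - <<'E'
from h import *
np.set_printoptions(precision=4,suppress=True)
o=monitor.get_obs();print({k:np.round(v,4) for k,v in o.items()},manip.tcp_to_grasp)
for n in("side","top"):
    im,d=viewer.camera(n);cv2.imwrite(f"pics/{n}0.png",im);np.save(f"{n}_d.npy",d)
    K,R,t=cam(n);print(n,-R.T@t,R[2])
    for tg,z in(("hanger_bolt",.2),("pivot_body",.189),("cage_pivot",.153),("tension_wheel",.153),("frame",0),("cage",0)):
        for r in viewer.spot_point(tg,n)[:2]:
            print(tg,round(r["score"],2),np.round(r["position"],1),ray_z(n,r["position"],z))
print(monitor.get_obs()["clock"])
E
```

```text
{'clock': np.float64(0.0), 'joint_pos': array([ 1.0794,  0.3329, -0.0647,  1.461 ,  0.0216,  1.3499, -0.0885]), 'joint_velocities': array([ 0.001 , -0.0011,  0.0013, -0.001 ,  0.002 ,  0.0003,  0.0003]), 'tau': array([  0.0004, -62.5424,   0.0494, -39.1607,   0.0161,   0.0098,
        -0.    ]), 'position': array([ 0.2822, -0.5572,  0.2305]), 'ee_rot': array([-0.6876, -0.1647,  0.6879, -0.1637]), 'ft_force': array([-0.2827, -0.2671,  0.1204]), 'torque': array([-0.0199, -0.0107, -0.001 ]), 'grip_width': np.float64(1.003)} 0.0187
side [0.4744 0.7985 0.74  ] [ 0.1318 -0.7318 -0.6687]
hanger_bolt 0.68 [241.  126.9] [ 0.6526 -0.0242  0.2   ]
pivot_body 0.79 [263.6 129.4] [ 0.5938 -0.0371  0.189 ]
cage_pivot 0.8 [263.9 140.5] [ 0.593  -0.0373  0.153 ]
tension_wheel 0.55 [264.8 159.3] [0.5788 0.0457 0.153 ]
frame 0.76 [235.6 183.3] [ 0.6768 -0.0213  0.    ]
top [0.5297 0.123  1.1503] [ 0.0713 -0.0011 -0.9975]
pivot_body 0.93 [318.6 190.8] [ 0.5964 -0.0393  0.189 ]
cage_pivot 0.91 [315.1 189.3] [ 0.6028 -0.0356  0.153 ]
cage_pivot 0.41 [252.4 201.3] [0.5647 0.1373 0.153 ]
tension_wheel 0.74 [285.6 195.2] [0.5841 0.0458 0.153 ]
tension_wheel 0.49 [317.6 189.2] [ 0.6033 -0.0425  0.153 ]
frame 0.67 [305.7 166.1] [ 0.6879 -0.0285  0.    ]
cage 0.79 [311.  190.3] [ 0.6104 -0.0469  0.    ]
cage 0.67 [306.8 166.1] [ 0.688 -0.032  0.   ]
0.7
```

View pics/top0.png

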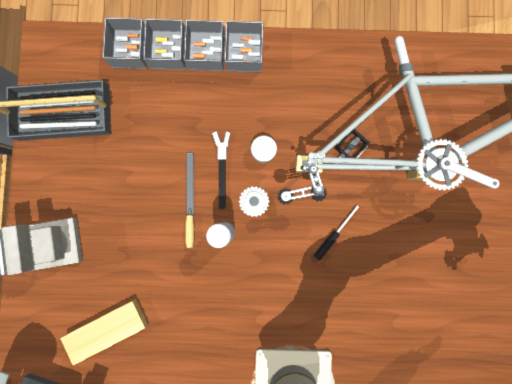

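View pics/side0.png

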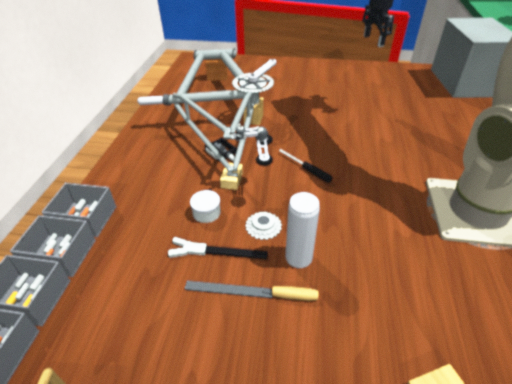

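```bash
python3 - <<'E'
from h import *
np.set_printoptions(precision=4,suppress=True)
from scipy.spatial.transform import Rotation as Ro
print(Ro.from_quat(monitor.get_obs()["ee_rot"]).as_matrix())
im=cv2.imread("pics/top0.png");d=np.load("top_d.npy")
cv2.imwrite("pics/topz.png",cv2.resize(im[140:220,260:340],(800,600)[:1]*2,interpolation=cv2.INTER_CUBIC)[:600])
im2=cv2.imread("pics/side0.png")
cv2.imwrite("pics/sidez.png",cv2.resize(im2[110:180,220:290],(600,600),interpolation=cv2.INTER_CUBIC))
K,R,t=cam("top")
v,u=np.mgrid[0:384,0:512];P=(np.linalg.inv(K)@np.stack([u.ravel(),v.ravel(),np.ones(u.size)]))*d.ravel()
W=(R.T@(P-t[:,None])).T
b=(W[:,0]>.5)&(W[:,0]<.68)&(W[:,1]>-.09)&(W[:,1]<.09)
s=W[b&(W[:,2]>.155)&(W[:,2]<.172)];print(len(s))
k=W[b&(W[:,2]>.178)&(W[:,2]<.195)];print("knuckle",k.mean(0),k.min(0),k.max(0))
s2=s[(s[:,1]>0.02)&(s[:,0]<.62)];print("wheel",s2.mean(0),s2.min(0),s2.max(0),len(s2))
kk=W[b&(W[:,2]>.192)&(W[:,2]<.21)];print("bolt",kk)
for tg in("cage","spray","cog"):
    for r in viewer.regions_of(tg,"top")[:1]:
        m=r["region"].ravel();w=W[m];print(tg,r["score"],np.median(w,0),w.min(0),w.max(0))
E
```

```text
[[ 0.0001  0.4518 -0.8921]
 [-0.0001 -0.8921 -0.4518]
 [-1.      0.0001 -0.    ]]
334
knuckle [ 0.6232 -0.0295  0.1872] [ 0.5879 -0.06    0.178 ] [0.6789 0.0112 0.1949]
wheel [0.582  0.0444 0.1598] [0.5595 0.0205 0.1552] [0.6039 0.0646 0.1658] 180
bolt [[ 0.6642 -0.0167  0.1965]
 [ 0.6642 -0.0192  0.1973]
 [ 0.6645 -0.0222  0.1954]
 [ 0.6645 -0.0247  0.1964]
 [ 0.664  -0.0268  0.2001]
 [ 0.6637 -0.0291  0.2026]
 [ 0.6614  0.0042  0.1935]
 [ 0.6616 -0.0142  0.1954]
 [ 0.6617 -0.0169  0.1956]
 [ 0.6619 -0.0197  0.1945]
 [ 0.6619 -0.0223  0.1952]
 [ 0.6619 -0.0249  0.1958]
 [ 0.6613 -0.0268  0.2005]
 [ 0.6617 -0.0299  0.1978]
 [ 0.6613 -0.0345  0.2019]
 [ 0.6614 -0.0372  0.2015]
 [ 0.6586 -0.0113  0.1973]
 [ 0.6589 -0.0143  0.1955]
 [ 0.6587 -0.0166  0.1976]
 [ 0.6585 -0.019   0.1999]
 [ 0.6585 -0.0216  0.2002]
 [ 0.6582 -0.0238  0.2029]
 [ 0.6583 -0.0264  0.2031]
 [ 0.6596 -0.0306  0.1937]
 [ 0.6591 -0.0325  0.1981]
 [ 0.6592 -0.0352  0.1978]
 [ 0.6564 -0.0119  0.1934]
 [ 0.6563 -0.0144  0.1949]
 [ 0.656  -0.0166  0.1979]
 [ 0.6557 -0.0189  0.2006]
 [ 0.6557 -0.0214  0.2014]
 [ 0.6557 
[... 778 characters left out ...]
6484 -0.0301  0.1977]
 [ 0.6485 -0.0328  0.1971]
 [ 0.6457 -0.0147  0.1942]
 [ 0.6454 -0.0169  0.1974]
 [ 0.6454 -0.0196  0.1972]
 [ 0.6456 -0.0223  0.1967]
 [ 0.6456 -0.0249  0.1975]
 [ 0.6456 -0.0274  0.198 ]
 [ 0.646  -0.0306  0.1947]
 [ 0.6429 -0.0172  0.1957]
 [ 0.6432 -0.0201  0.1938]
 [ 0.6425 -0.0219  0.1998]
 [ 0.6432 -0.0254  0.1945]
 [ 0.6431 -0.0277  0.1966]
 [ 0.6117 -0.0396  0.1923]
 [ 0.606  -0.0314  0.1938]
 [ 0.6013 -0.0504  0.1921]]
cage 0.81 [0.5827 0.0344 0.1588] [ 0.5297 -0.0595 -0.0056] [0.6125 0.123  1.1503]
spray 0.84 [0.4725 0.2187 0.189 ] [ 0.4393  0.123  -0.0024] [0.5297 0.2547 1.1503]
cog 0.64 [0.5698 0.1349 0.0116] [ 0.5263  0.0897 -0.0029] [0.6157 0.179  1.1503]
```

View pics/topz.png

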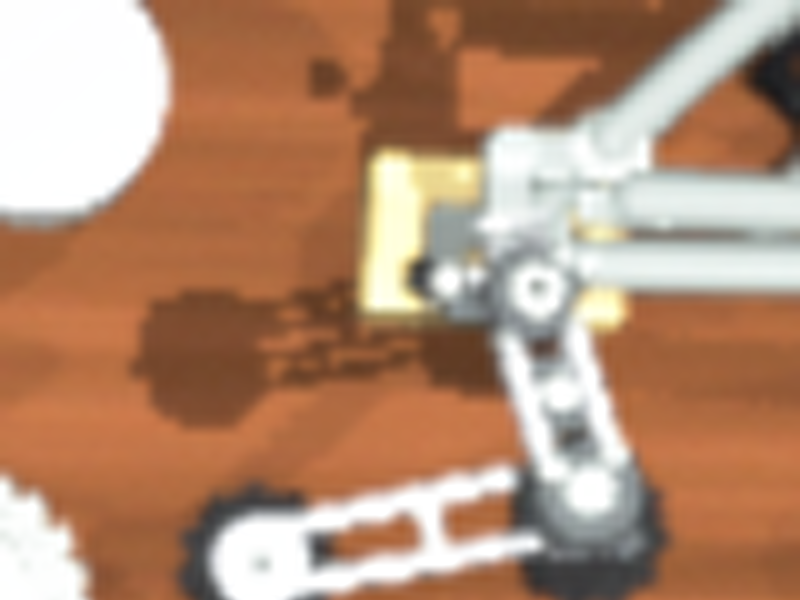

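View pics/sidez.png

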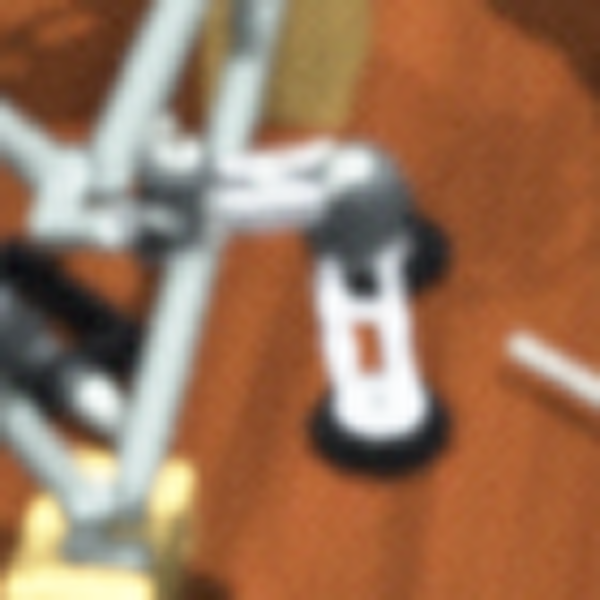

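```bash
python3 - <<'E'
from h import *
np.set_printoptions(precision=4,suppress=True)
w=ray_z("top",(285.7,195.8),.163);p=ray_z("top",(318.5,188.5),.189);b=ray_z("top",(313.2,168.2),.2)
print(w,p,b)
# side crop scale 600/70
f=lambda x,y:(220+(x+.5)*70/600-.5,110+(y+.5)*70/600-.5)
print(ray_z("side",f(380,400),.163),ray_z("side",f(352,165),.189),ray_z("side",f(178,145),.2))
# fit frame pose
from scipy.optimize import least_squares
obs=[("top",(285.7,195.8),"w",.163),("top",(318.5,188.5),"p",.189),("top",(313.2,168.2),"b",.2),("side",f(380,400),"w",.163),("side",f(352,165),"p",.189)]
def pts(q):
    c,s=np.cos(q[2]),np.sin(q[2]);R=np.array([[c,-s],[s,c]]);O=q[:2]
    a=np.radians(195);L={"b":(-.008,-.028),"p":(.010,-.080),"w":(.010+.088*np.cos(a),-.08+.088*np.sin(a))}
    return {k:O+R@np.array(v) for k,v in L.items()}
def res(q):
    P=pts(q);return np.concatenate([(proj(c,[*P[k],z])-px) for c,px,k,z in obs])
r=least_squares(res,[.68,-.03,np.radians(-94)])
print(r.x,np.degrees(r.x[2]),r.fun.round(1));P=pts(r.x);print(P)
a=np.degrees(r.x[2])+195;print("rest arm",a,"stop",a+np.degrees(1.75))
for A in(a,a+np.degrees(1.75)):
    print(P["p"]+.088*np.array([np.cos(np.radians(A)),np.sin(np.radians(A))]))
E
```

```text
[0.582  0.0463 0.163 ] [ 0.6026 -0.0389  0.189 ] [ 0.6553 -0.0222  0.2   ]
[0.5811 0.0461 0.163 ] [ 0.6021 -0.0389  0.189 ] [ 0.6547 -0.026   0.2   ]
[ 0.6827 -0.0307 -1.5911] -91.16617664357892 [-0.   0.2  0.1  0.  -0.   0.2 -0.2  0.  -0.1 -0.1]
{'b': array([ 0.6549, -0.0222]), 'p': array([ 0.6026, -0.0391]), 'w': array([0.5815, 0.0463])}
rest arm 103.83382335642108 stop 204.10143750431513
[0.5815 0.0463]
[ 0.5222 -0.075 ]
```

send_rows([
  [-10, -10, -14],
  [-20, -30, -40],
  [-30, -52, -70],
  [-30, -75, -100],
  [-30, -100, -134],
], grip=[0, 0, 0, 0, 0], twist=[0, 0, 0, 0, 0])

```text
clock: 1.27
position: [0.3567, -0.4076, 0.2621]
ee_rot: [0.688, 0.163, -0.688, 0.164]
ft_force: [0.7, -0.7, 0.5]
grip_width: 1.0
```

send_rows([
  [0, -20, -27],
  [0, -40, -54],
  [0, -60, -81],
  [0, -80, -108],
  [0, -100, -134],
], grip=[0, 0, 0, 0, 0], twist=[0, 0, 0, 0, 0])

```text
clock: 1.68
position: [0.4315, -0.2569, 0.2616]
ee_rot: [0.688, 0.164, -0.688, 0.165]
ft_force: [0.7, -0.2, -0.1]
grip_width: 1.003
```

send_rows([
  [0, -20, -27],
  [0, -40, -54],
  [0, -60, -81],
  [0, -80, -108],
  [0, -100, -134],
], grip=[0, 0, 0, 0, 0], twist=[-6, -12, -18, -24, -30])

```text
clock: 2.1
position: [0.5058, -0.1072, 0.2616]
ee_rot: [0.621, 0.338, -0.621, 0.338]
ft_force: [0.2, -0.0, -0.2]
grip_width: 0.996
```

send_rows([
  [0, -4, -35],
  [0, -8, -70],
  [0, -12, -105],
  [0, -16, -140],
  [0, -20, -170],
], grip=[0, 0, 0, 0, 0], twist=[-7, -14, -21, -28, -35])

```text
clock: 2.52
position: [0.5821, 0.0468, 0.2615]
ee_rot: [0.49, 0.51, -0.49, 0.51]
ft_force: [-0.8, -0.4, -0.9]
grip_width: 1.001
```

send_rows([
  [0, 0, 0],
  [0, 0, 0],
  [0, 0, 0],
  [0, 0, 0],
  [0, 0, 0],
], grip=[0, 0, 0, 0, 0], twist=[-6, -12, -12, -12, -12])

```text
clock: 2.93
position: [0.5814, 0.044, 0.2614]
ee_rot: [0.437, 0.556, -0.437, 0.556]
ft_force: [0.7, -0.7, 0.4]
grip_width: 1.0
```

```bash
python3 - <<'E'
from h import *
from scipy.spatial.transform import Rotation as Ro
np.set_printoptions(precision=4,suppress=True)
o=monitor.get_obs();M=Ro.from_quat(o["ee_rot"]).as_matrix();print(o["position"],o["joint_pos"],M,np.degrees(np.arctan2(M[1,1],M[0,1])),o["ft_force"])
d=np.array([.5815,.0463,.128])-o["position"];print("tool delta",M.T@d*1000)
im,_=viewer.camera("top");cv2.imwrite("pics/t1.png",cv2.resize(im[130:260,200:360],(800,650))[:600])
im,_=viewer.camera("side");cv2.imwrite("pics/s1.png",cv2.resize(im[20:220,150:400],(750,600)))
E
```

```text
[0.5814 0.044  0.2614] [ 0.3865  0.2917 -0.6621  1.5033  0.1804  1.4084 -0.0467] [[ 0.0001  0.9719  0.2354]
 [-0.0003  0.2354 -0.9719]
 [-1.      0.0001  0.0003]] 13.616809909461567 [ 0.705  -0.6505  0.3971]
tool delta [133.3561   0.626   -2.2533]
```

View pics/s1.png

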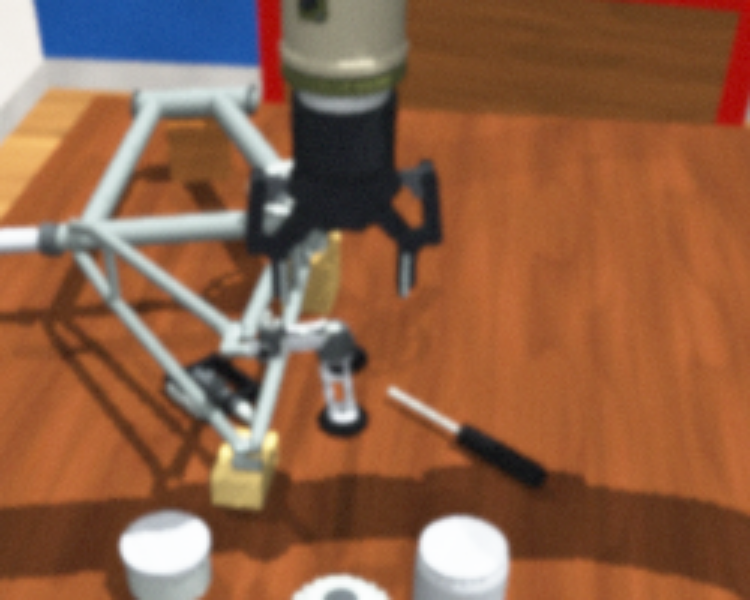

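send_rows([
  [25, 0, -2],
  [55, 0, -2],
  [85, 0, -2],
  [112, 0, -2],
  [132, 0, -2],
], grip=[0, 0, 0, 0, 0], twist=[0, 0, 0, 0, 0], newtons=30)

```text
clock: 3.45
position: [0.58, 0.0458, 0.127]
ee_rot: [0.436, 0.557, -0.437, 0.556]
ft_force: [-0.9, -0.3, -0.3]
grip_width: 1.001
```

send_rows([
  [0, 0, 0],
  [0, 0, 0],
  [0, 0, 0],
  [0, 0, 0],
  [0, 0, 0],
], grip=[30, 50, 70, 70, 70], twist=[0, 0, 0, 0, 0], newtons=30)

```text
clock: 3.87
position: [0.5818, 0.0465, 0.1309]
ee_rot: [0.437, 0.556, -0.436, 0.557]
ft_force: [0.5, -1.4, -0.3]
grip_width: 0.724
```

```bash
python3 - <<'E'
from h import *
from scipy.spatial.transform import Rotation as Ro
np.set_printoptions(precision=4,suppress=True)
o=monitor.get_obs();M=Ro.from_quat(o["ee_rot"]).as_matrix();print(o["position"],o["ft_force"],o["torque"],o["grip_width"])
im,_=viewer.camera("side");cv2.imwrite("pics/s2.png",cv2.resize(im[70:190,200:350],(750,600)))
E
```

```text
[0.5818 0.0465 0.1309] [ 0.5249 -1.3505 -0.3228] [0.0098 0.0069 0.0081] 0.7244534080753872
```

View pics/s2.png

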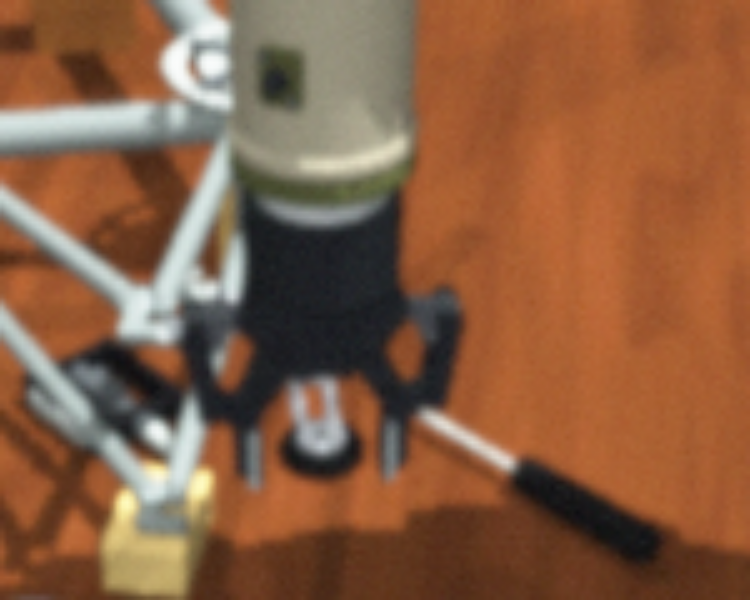

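send_rows([
  [0, 0, 0],
  [0, 0, 0],
  [0, 0, 0],
  [0, 0, 0],
  [0, 0, 0],
], grip=[110, 130, 150, 160, 160], twist=[0, 0, 0, 0, 0], newtons=30)

```text
clock: 4.33
position: [0.5815, 0.0465, 0.1299]
ee_rot: [0.436, 0.556, -0.436, 0.557]
ft_force: [0.3, 0.2, 5.0]
grip_width: 0.467
```

send_rows([
  [0, 0, 0],
  [0, 0, 0],
  [0, 0, 0],
  [0, 0, 0],
  [0, 0, 0],
], grip=[160, 160, 160, 160, 160], twist=[0, 0, 0, 0, 0], newtons=30)

```text
clock: 4.75
position: [0.5814, 0.0466, 0.1299]
ee_rot: [0.436, 0.556, -0.436, 0.557]
ft_force: [0.4, -0.2, 5.7]
grip_width: 0.467
```

```bash
python3 - <<'E'
from h import *
from scipy.spatial.transform import Rotation as Ro
np.set_printoptions(precision=4,suppress=True)
o=monitor.get_obs();M=Ro.from_quat(o["ee_rot"]).as_matrix();print(o["position"],M.T@o["ft_force"],o["torque"],o["grip_width"],M)
im,_=viewer.camera("side");cv2.imwrite("pics/s3.png",cv2.resize(im[70:190,200:350],(750,600)))
E
```

```text
[0.5814 0.0466 0.1299] [-5.6665  0.3595  0.2927] [ 0.0995 -0.2007 -0.0455] 0.4673927753753513 [[ 0.0012  0.9709  0.2395]
 [ 0.0001  0.2395 -0.9709]
 [-1.      0.0012  0.0002]]
```

View pics/s3.png

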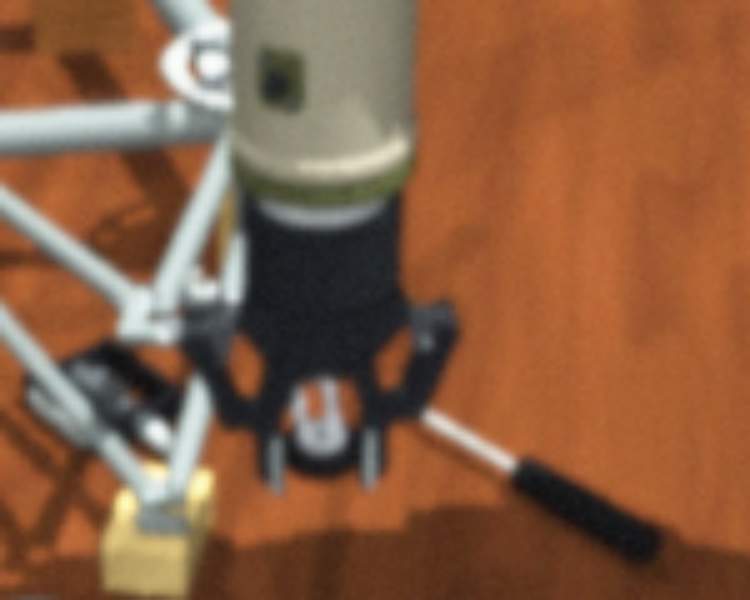

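send_rows([
  [0, -4.6, 0.1],
  [0, -9.2, 0.5],
  [0, -13.8, 1.1],
  [0, -18.3, 1.9],
  [0, -22.8, 3.0],
], grip=[160, 160, 160, 160, 160], twist=[-3, -6, -9, -12, -15], newtons=30)

```text
clock: 5.22
position: [0.5599, 0.0383, 0.1299]
ee_rot: [0.359, 0.609, -0.358, 0.61]
ft_force: [1.4, 0.9, 5.3]
grip_width: 0.469
```

```bash
cat > st.py <<'E'
from h import *
from scipy.spatial.transform import Rotation as Ro
np.set_printoptions(precision=4,suppress=True)
o=monitor.get_obs();M=Ro.from_quat(o["ee_rot"]).as_matrix()
P=np.array([.6026,-.0391]);r=o["position"][:2]-P
A=np.degrees(np.arctan2(r[1],r[0]))%360
print("clock",o["clock"],o["position"],"tool F",M.T@o["ft_force"],"tq",o["torque"],"w",o["grip_width"])
print("R",np.hypot(*r),"A",A,"wind",np.radians(A-103.83),"jaw",np.degrees(np.arctan2(M[1,1],M[0,1])),"j",o["joint_pos"])
u=r/np.hypot(*r);F=o["ft_force"];print("resist tangential",F[:2]@[u[1],-u[0]],"radial out",F[:2]@u)
E
python3 st.py
```

```text
clock 5.2167 [0.5599 0.0383 0.1299] tool F [-5.2741  1.6861 -0.1137] tq [ 0.0658 -0.3122 -0.2604] w 0.46941862803918066
R 0.08837325078014191 A 118.87666684435679 wind 0.2626138778846912 jaw 29.00788763454337 j [ 0.4331  0.353  -0.6941  1.7289  0.2451  1.1467  0.1741]
resist tangential 1.678344549522233 radial out 0.11981052645196949
```

send_rows([
  [0, -6.1, 0.2],
  [0, -12.2, 0.9],
  [0, -18.3, 1.9],
  [0, -24.3, 3.4],
  [0, -30.1, 5.3],
], grip=[160, 160, 160, 160, 160], twist=[-4, -8, -12, -16, -20], newtons=30)

```text
clock: 5.63
position: [0.536, 0.0192, 0.1298]
ee_rot: [0.248, 0.662, -0.247, 0.663]
ft_force: [0.9, 0.8, 5.4]
grip_width: 0.466
```

send_rows([
  [0, -6.1, 0.2],
  [0, -12.2, 0.9],
  [0, -18.3, 1.9],
  [0, -24.3, 3.4],
  [0, -30.1, 5.3],
], grip=[160, 160, 160, 160, 160], twist=[-4, -8, -12, -16, -20], newtons=30)

```text
clock: 6.05
position: [0.52, -0.0069, 0.1298]
ee_rot: [0.129, 0.695, -0.128, 0.696]
ft_force: [-0.7, 1.4, 6.5]
grip_width: 0.464
```

```bash
python3 st.py; python3 - <<'E'
from h import *
im,_=viewer.camera("side");cv2.imwrite("pics/s4.png",cv2.resize(im[70:190,200:350],(750,600)))
E
```

```text
clock 6.05 [ 0.52   -0.0069  0.1298] tool F [-6.4744  1.056  -1.1838] tq [ 0.4305  0.0892 -0.3572] w 0.46418938522987796
R 0.08866991401109016 A 158.7045932256439 wind 0.9577423274800616 jaw 69.06112946218005 j [ 0.6373  0.2826 -0.806   1.8283  0.2245  1.1241  0.9587]
resist tangential 1.044121810990631 radial out 1.1931293064623245
```

View pics/s4.png

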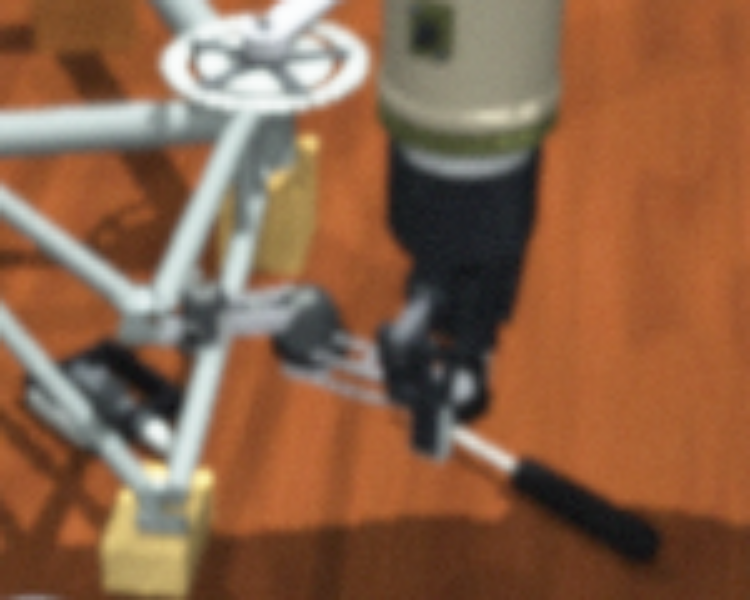

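send_rows([
  [0, -6.1, 0.2],
  [0, -12.2, 0.9],
  [0, -18.3, 1.9],
  [0, -24.3, 3.4],
  [0, -30.1, 5.3],
], grip=[160, 160, 160, 160, 160], twist=[-4, -8, -12, -16, -20], newtons=30)

```text
clock: 6.52
position: [0.5138, -0.0369, 0.1298]
ee_rot: [0.006, 0.707, -0.006, 0.707]
ft_force: [-2.8, 2.4, 8.2]
grip_width: 0.468
```

send_rows([
  [0, -4.6, 0.1],
  [0, -9.2, 0.5],
  [0, -13.8, 1.1],
  [0, -16.8, 1.6],
  [0, -18.3, 1.9],
], grip=[160, 160, 160, 160, 160], twist=[-3, -6, -9, -11, -12], newtons=30)

```text
clock: 6.93
position: [0.5153, -0.0554, 0.1297]
ee_rot: [-0.067, 0.704, 0.068, 0.704]
ft_force: [-5.6, 3.5, 10.2]
grip_width: 0.465
```

```bash
python3 st.py
```

```text
clock 6.9333 [ 0.5153 -0.0554  0.1297] tool F [-10.2247   4.5507  -4.8799] tq [ 0.5048  0.8926 -0.3594] w 0.4651293923742323
R 0.08883323256248883 A 190.56687638556048 wind 1.513844075823349 jaw 100.9589004204055 j [ 0.7829  0.296  -0.868   1.8294  0.2481  1.1304  1.5912]
resist tangential 4.511949485926992 radial out 4.903772331546553
```

send_rows([
  [-0.3, -1.5, -0.2],
  [-0.6, -3.1, -0.4],
  [-1, -4.6, -0.6],
  [-1, -6.1, -0.8],
  [-1, -7.7, -0.7],
], grip=[160, 160, 160, 160, 160], twist=[-1, -2, -3, -4, -5], newtons=30)

```text
clock: 7.35
position: [0.5168, -0.0627, 0.13]
ee_rot: [-0.098, 0.7, 0.098, 0.701]
ft_force: [5.7, 3.6, -3.3]
grip_width: 0.467
```

```bash
python3 st.py
```

```text
clock 7.35 [ 0.5168 -0.0627  0.13  ] tool F [3.3612 1.9038 6.4371] tq [ 0.7991 -1.1276 -0.3632] w 0.4666227874168868
R 0.08899116233856429 A 195.38262720383096 wind 1.5978947835577801 jaw 105.95134284794692 j [ 0.8034  0.3028 -0.8775  1.8246  0.255   1.1314  1.6879]
resist tangential 1.9703473981550115 radial out -6.422948989839795
```

send_rows([
  [0.2, -1.2, 0.4],
  [0.3, -2.5, 0.6],
  [0.3, -3.7, 0.6],
  [0.3, -4.9, 0.7],
  [0.3, -6.1, 0.7],
], grip=[160, 160, 160, 160, 160], twist=[-0.8, -1.6, -2.4, -3.2, -4], newtons=30)

```text
clock: 7.77
position: [0.5187, -0.0688, 0.13]
ee_rot: [-0.122, 0.696, 0.123, 0.696]
ft_force: [2.1, 4.5, -0.3]
grip_width: 0.464
```

```bash
cat >> st.py <<'E'
for nm,Q in(("pivot",P),("bolt",np.array([.6549,-.0222]))):
    q=o["position"][:2]-Q; print("moment applied about",nm,-(q[0]*F[1]-q[1]*F[0]+o["torque"][2]))
E
python3 st.py
```

```text
clock 7.7667 [ 0.5187 -0.0688  0.13  ] tool F [0.311  3.5085 3.4944] tq [ 0.9257 -0.457  -0.2937] w 0.4638908970272626
R 0.08897632884070628 A 199.47443250138068 wind 1.6693102583505688 jaw 109.95190547429777 j [ 0.816   0.3128 -0.8841  1.817   0.2652  1.136   1.7616]
resist tangential 3.5375953760960153 radial out -3.4651388474447495
moment applied about pivot 0.6084465550948027
moment applied about bolt 0.8080175908699543
```

send_rows([
  [0, -1.2, 0.1],
  [0, -2.4, 0.2],
  [0, -3.7, 0.3],
  [0, -4.6, 0.3],
  [0, -4.6, 0.3],
], grip=[160, 160, 160, 160, 160], twist=[-0.8, -1.6, -2.4, -3, -3], newtons=30)

```text
clock: 8.18
position: [0.5204, -0.0732, 0.1299]
ee_rot: [-0.14, 0.693, 0.141, 0.693]
ft_force: [-0.2, 5.2, 0.8]
grip_width: 0.463
```

```bash
python3 st.py
```

```text
clock 8.1833 [ 0.5204 -0.0732  0.1299] tool F [-0.797   4.8493  1.7977] tq [ 1.0567 -0.0268 -0.211 ] w 0.4629154008564907
R 0.08895367454512725 A 202.54109822709518 wind 1.722833672322348 jaw 112.9181940694314 j [ 0.8254  0.3207 -0.8891  1.8109  0.2727  1.1391  1.8162]
resist tangential 4.860872811525206 radial out -1.7659083569795289
moment applied about pivot 0.6434067943859427
moment applied about bolt 0.9175411406498698
```

send_rows([
  [0, -0.5, 0],
  [0, -1, 0],
  [0, -1.5, 0],
  [0, -1.5, 0],
  [0, -1.5, 0],
], grip=[160, 160, 160, 160, 160], twist=[-0.3, -0.6, -1, -1, -1], newtons=30)

```text
clock: 8.6
position: [0.521, -0.0745, 0.13]
ee_rot: [-0.146, 0.692, 0.146, 0.692]
ft_force: [0.9, 5.0, 0.7]
grip_width: 0.462
```

```bash
python3 st.py
```

```text
clock 8.6 [ 0.521  -0.0745  0.13  ] tool F [-0.7161  4.1706  2.8107] tq [ 0.9496 -0.0091 -0.2166] w 0.4622301005526099
R 0.08893797420099124 A 203.4874408117741 wind 1.7393504662768284 jaw 113.86193176112637 j [ 0.8283  0.3231 -0.8908  1.809   0.2751  1.1399  1.8334]
resist tangential 4.188896473512049 radial out -2.7834833837026465
moment applied about pivot 0.589158331650986
moment applied about bolt 0.8331761820909862
```

send_rows([
  [0, -0.5, 0.2],
  [0, -0.8, 0.2],
  [0, -0.8, 0.2],
  [0, -0.8, 0.2],
  [0, -0.8, 0.2],
], grip=[160, 160, 160, 160, 160], twist=[-0.3, -0.5, -0.5, -0.5, -0.5], newtons=30)

```text
clock: 9.02
position: [0.5213, -0.0752, 0.1299]
ee_rot: [-0.149, 0.691, 0.149, 0.691]
ft_force: [-1.4, 4.9, 1.4]
grip_width: 0.462
```

```bash
python3 st.py
```

```text
clock 9.0167 [ 0.5213 -0.0752  0.1299] tool F [-1.3707  5.0468  0.7316] tq [ 0.9834  0.3111 -0.2746] w 0.4621188051525223
R 0.08895669861115542 A 203.952274943155 wind 1.7474633523450733 jaw 114.37045662947325 j [ 0.8294  0.3248 -0.8916  1.8077  0.2767  1.141   1.8424]
resist tangential 5.051694535928346 radial out -0.6955379972297276
moment applied about pivot 0.7240306360352415
moment applied about bolt 1.0041673865812077
```

Moment is starting to rise; another half-degree steps.

send_rows([
  [0, -0.5, 0],
  [0, -0.8, 0],
  [0, -0.8, 0],
  [0, -0.8, 0],
  [0, -0.8, 0],
], grip=[160, 160, 160, 160, 160], twist=[-0.3, -0.5, -0.5, -0.5, -0.5], newtons=30)

```text
clock: 9.43
position: [0.5215, -0.0754, 0.13]
ee_rot: [-0.152, 0.691, 0.153, 0.69]
ft_force: [-2.9, 7.5, 1.8]
grip_width: 0.468
```

```bash
python3 st.py
```

```text
clock 9.4333 [ 0.5215 -0.0754  0.13  ] tool F [-1.7692  7.9996  0.5294] tq [ 1.3634  0.6235 -0.5525] w 0.4680166448642477
R 0.08890334967909604 A 204.12594550517233 wind 1.7504944754660645 jaw 114.86595278460409 j [ 0.8307  0.3261 -0.8928  1.8067  0.2772  1.1419  1.8512]
resist tangential 8.004100644385616 radial out -0.42740624755201206
moment applied about pivot 1.2640981058319603
moment applied about bolt 1.703981312716309
```

send_rows([
  [0, 0, 0],
  [0, 0, 0],
  [0, 0, 0],
  [0, 0, 0],
  [0, 0, 0],
], grip=[160, 160, 160, 160, 160], twist=[0, 0, 0, 0, 0], newtons=30)

```text
clock: 9.85
position: [0.5214, -0.0754, 0.1299]
ee_rot: [-0.152, 0.691, 0.153, 0.69]
ft_force: [-2.9, 6.8, 2.6]
grip_width: 0.465
```

send_rows([
  [0, 0, 0],
  [0, 0, 0],
  [0, 0, 0],
  [0, 0, 0],
  [0, 0, 0],
], grip=[160, 160, 160, 160, 160], twist=[0, 0, 0, 0, 0], newtons=30)

```text
clock: 10.27
position: [0.5214, -0.0754, 0.1299]
ee_rot: [-0.152, 0.691, 0.153, 0.69]
ft_force: [-2.9, 6.6, 2.9]
grip_width: 0.464
```

```bash
python3 st.py; python3 - <<'E'
from h import *
im,_=viewer.camera("side");cv2.imwrite("pics/s5.png",cv2.resize(im[70:190,200:350],(750,600)))
im,_=viewer.camera("top");cv2.imwrite("pics/t5.png",im)
E
```

```text
clock 10.2667 [ 0.5214 -0.0754  0.1299] tool F [-2.9008  7.2655  0.138 ] tq [ 1.451   0.6298 -0.5384] w 0.46433040562230055
R 0.08889943632099943 A 204.08750140524313 wind 1.7498234993443345 jaw 114.86870460666755 j [ 0.8307  0.3261 -0.8928  1.8068  0.2772  1.1419  1.8513]
resist tangential 7.263727904572464 radial out -0.04110147639237576
moment applied about pivot 1.1841024405544807
moment applied about bolt 1.5812597264526218
```

View pics/s5.png

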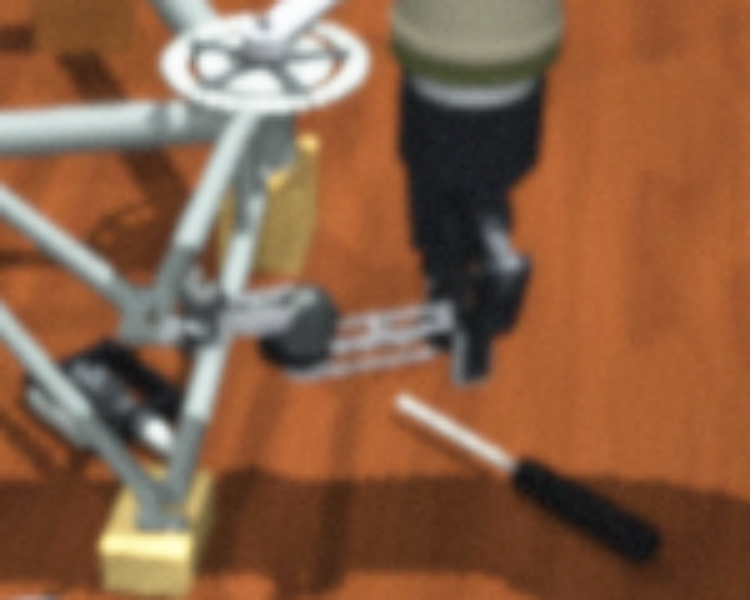

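View pics/t5.png

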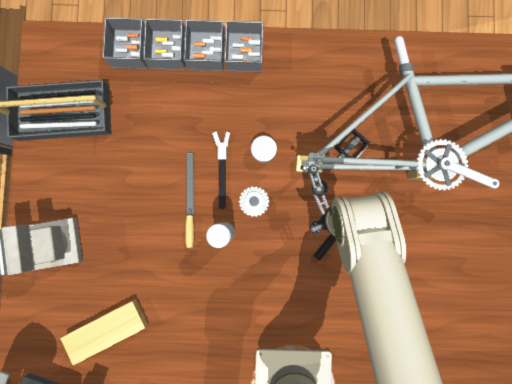

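The side view (s5) shows the fingers gripping the wheel, with the knuckle at crop (305,325), where it was before. The top view (t5) shows the bystanders where they were: cog (254,202), spray (219,235), tin (263,148). The force is steady, so I'm handing in.

```bash
python3 -c "
from h import *
print(manip.hand_in())"; python3 st.py
```

```text
the job is handed in; nothing more can be done
None
the job is handed in; nothing more can be done
```

I wound the cage arm forward to its stop, and the fingers are still holding it pressed there. I handed the job in at about 10.4 s on the robot's clock. The hand-in reports no verdict, and the state could not be read afterwards.

- **Winding:** I gripped the tension wheel across its teeth at 30 N and followed the arc round the pivot, turning the jaws with it. The grip never slipped, so the cage could not fly back.
- **Reaching the stop:** The stop came at an estimated cage angle of about 1.75 rad. The moment about the cage pivot rose from about 0.6 to 1.26 N m while the wheel moved only 0.2–0.3 mm. It then held at about 1.2 N m for 0.8 s with no drift.
- **Pivot body:** The moment about the hanger bolt was about 1.6 N m, against the 2.7 N m that would lift it. In the last pictures the knuckle had not visibly shifted.
- **Bystanders:** Those I could see in the last top picture had not moved. The screwdriver was partly hidden there, but looked untouched in the side view.
- **Side forces:** Around 1.5–1.6 rad I over-corrected the path by about 1 mm. That swung the vertical and sideways forces on the tool by about 10 N for a moment. I corrected it before reaching the stop.

The cage angle is worked out from the tool position and my fit of the frame's pose. The task gives no direct reading of the cage or body joints.

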